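Press a dowelled block home in a screw press

TASK

Push the wooden rail along its guides, block and all, until its end rests against the press's end stop. Then turn the press's T-bar clockwise until the foot has pushed the block fully down on the rail and it is held snug, well short of crushing the wood, and leave it clamped like that; leave the tin, the spool and the rolled tape measure beside the press alone.

Things in the scene. Friction and masses are not known exactly. Their poses are not given: they have to be found in the camera images.
- press: Dark steel screw press, fixed. Origin on the desk under the screw's axis; x points along the guides from the open front to the end stop, z up. Base plate 14 mm thick, x from -100 to +52 mm, 124 mm wide. Two posts (114 mm over their outer faces in y) carry a bridge, 36 mm in x, top 108 mm above the desk, with a collar of radius 14 mm up to 118 mm.
- stop_face (a point): foot of the end stop's face on the base plate, at x = +45 mm of the press. Two guides, 10 mm high and 48 mm apart, lead the rail along x to it.
- rail: Wooden rail 160 x 44 x 18 mm, about 0.28 kg with its block, loose between the guides, drawn out to the front by 25 to 40 mm. Origin on its underside below the block's middle; x runs along it, from -115 mm (front end, outside the press) to +45 mm (end that goes to the stop). Home: origin at the press's x = 0. A wooden block 70 x 40 x 22 mm sits on it on two dowels.
- rail_front (a point): middle of the rail's front end face (44 x 18 mm), 9 mm above its underside; pushing here toward the press's +x slides the rail in, against 1 to 5 N of friction; at the stop it meets a hard end and may be pushed with 10 to 20 N.
- block (a joint): gap between block and rail in m: 0 = fully down, 0.0015 to 0.003 at the start; the dowels are tight, some 8 N down moves it.
- block_top (a point): centre of the block's top face, 40 mm above the rail's underside when the block is fully down.
- bar_mid (a point): middle of the T-bar on the screw's axis, on the bar's centreline, about 160 mm above the desk. Clockwise turning seen from above lowers screw, bar and foot by 8 mm per turn, in all 0.9 to 1.9 turns; it stays where it is left. The hub round this point has radius 11 mm and goes from 11 mm below to 11 mm above it.
- bar_end_a (a point): one end of the level T-bar's centreline (steel rod 9 mm thick, 130 mm long). Clear all round and 40 mm below. Pushed sideways 45 mm from the axis it runs free under 1.5 N, takes 1 to 4 N while the block goes down, then more and more: about 6 to 10 N is snug, over 15 N crushes the wood.
- bar_end_b (a point): the other end of the T-bar, the same.
- foot: steel foot at the screw's lower end, over the middle of the block when the rail is home. Origin: middle of its underside. A rubber-faced tip, 26 mm across, is screwed out below it by an amount that differs by up to 4 mm from time to time and is not measured; it stands 3 to 11 mm clear of the block at first. It yields about 1 mm per 40 N. Snug is 20 to 90 N on the block.
- button_tin: bystander: round tin, 63 mm across, 32 mm high, origin under its centre.
- thread_spool: bystander: thread spool standing up, 32 mm across, 44 mm high, origin under its centre.
- tape_measure: bystander: rolled tape measure, 50 mm across, 16 mm high, origin under its centre.

How it is judged:
On the way, in this order (a step that is already met when the one before it is completed fails the run):
1. the rail's end is against the end stop (within 4 mm) while the block is not yet clamped (x of rail in the frame of press above -0.004 m and contact force between foot and rail below 1 N), for 0.2 s.
2. the block is fully down on the rail (gap under 0.6 mm) (value of joint block below 0.0006 m), for 0.1 s.
At the end, for the whole second after the job is handed in: The rail's end is within 4 mm of the end stop, the block is down on the rail to within 0.6 mm, and the foot holds it with 20 to 90 N (x of rail in the frame of press above -0.004 m and value of joint block below 0.0006 m and contact force between foot and rail between 20 and 90 N); the robot touches nothing.
It fails at once if the foot presses the wood with more than 120 N (contact force between foot and rail above 120 N).
It fails at once if the tin, the spool or the tape measure is moved by more than 20 mm (distance of any of button_tin, thread_spool, tape_measure from where it was at the start of the episode above 0.02 m).
It also fails if it takes over 72 s, if anything falls off the work surface, if the arm or the gripper's body presses on something with over 40 N, if the wrist force passes 120 N, or if a joint passes its speed limit or range.

ROBOT

A 7-joint arm with a two-finger parallel gripper is mounted at the origin on a cart in front of the work surface, level with it; the furniture and walls round the work are solid. World frame = base frame: x ahead of the robot, y to its left, z up, the work surface at z = 0. Lengths are in m, angles in rad, forces in N, time in s.
With the tool pointing down it reaches from about 0.35 to 0.9 m from the base axis. Payload 19.9 kg.
Tool frame: the origin (TCP) lies on the centre line of the jaws, within the pads' length; the fingertips stand 11 mm ahead of it and the grasp point (between the pads) lies 8 mm behind it; z points along the fingers, y is the direction in which the jaws open and shut (so a half turn about z gives the same grasp; the last joint's range is limited). The gripper opens to 94 mm and grips with 3 to 60 N. Pads are 16 mm wide; open, the fingers measure 119 mm over their backs; the gripper's body (75 mm by 177 mm) begins 78 mm behind the grasp point.
Start: joints at [1.149, 0.417, -0.01, 1.614, 0.005, 1.111, -0.053], TCP at [0.232, -0.58, 0.216] pointing down, gripper open.
Joint ranges: [-2.81, 2.81], [-0.39, 2.02], [-1.27, 1.25], [0.06, 2.57], [-1.19, 4.33], [0.19, 2], [-2.82, 2.82]. Speed limits (rad/s): [1.89, 1.89, 2.39, 2.39, 3.01, 3.01, 3.01].

INTERFACE

Orientations are given as a rotation vector (axis times angle).
In Python, from station import * gives the robot as it stands.
- The arm moves only by the shell command python3 -m pendant 'ROWS' [OPENING]. ROWS is JSON, a list of rows, each a list of 4 numbers: the shift along the tool's x, y, z scaled (see below), then the turn about the tool's z scaled (see below). A call has 1 to 10 rows; each row shifts and turns the pose as measured when the row begins, along the tool's axes as they then stand; what a row does not reach is not made up. The controller multiplies each number of a shift by 0.12 m and each number of a turn by pi rad. A row lasts 1/12 s, in which the tool goes at most 41.7 mm and 7.16 degrees, less where a joint would pass 70% of its speed; a pose out of reach is approached as far as the arm can. A call with a number of a shift or a turn outside -1 to 1 is refused whole. A call with a gripper value outside its range is refused whole. OPENING is the opening, from 0 (shut) to 1 (fully open), set as the call begins (- or left out, the last holds). The fingers move at their own pace and stop on an object; the grip force is fixed at half the most. Time passes only in rows, so rows that do not move let the fingers close. It gives the time, the measured TCP pose, the force and the opening at its end, in the units of the state.
- read_state(): the state, without advancing time (a new reading comes with each control period).
- grab_frame(name): name is "scene" or "top" or "wrist"; returns a dict with "frame" (400x640x3 uint8, red, green, blue), "range_z" (400x640 float32, m along the optical axis (not along the pixel's ray), 0 where there is no reading), "fx", "fy", "cx", "cy" (pixels), "rvec" (rotation vector, rad) and "tvec" (3), from world to camera coordinates, as OpenCV has them; the wrist camera has in their place "tool_from_camera" (4x4, takes a point from camera to tool coordinates, whose origin is the TCP and whose axes are the flange's). Camera axes: x right, y down, z forward; pixel columns grow to the right and rows downward; lengths in m; the calibration is good to about 2 mm. A picture is of the moment at which its call begins: read the wrist's pose just before it.
- hand_in(): hands the job in, once; it reports no verdict.
The state is a dict: "t": time; "joint_pos": joint angles; "joint_vel": joint speeds; "effort": joint torques, N m; "eef_pos": TCP position; "tcp_rot": TCP orientation; "wrist_force": force on the tool from outside, world axes, zero at the start; "ft_torque": the same for the moment, N m; "opening": opening from 0.0 (shut) to 1.0 (fully open).
Only numpy, scipy, OpenCV 4.12 (cv2) and the standard library are available. Lean on these libraries where they do the work, as an engineer would, in place of code of your own. Each camera call takes 0.05 s, during which the arm holds its last target.

## Working session

There is one attempt and no reset: what is moved stays moved. The work goes in short steps, Python scripts to look and compute and a shell command to move; the robot and the scene stay as the last step left them, time stands still between calls to the robot, and variables do not carry over. Pictures are saved under pics/ and viewed, and the job is handed in when it is done.

```bash
ls; mkdir -p pics; cat > h.py <<'E'
from station import *
import numpy as np, cv2
from scipy.spatial.transform import Rotation as R
def snap(n,f):
    s=read_state(); d=grab_frame(n)
    cv2.imwrite('pics/'+f,cv2.cvtColor(d['frame'],cv2.COLOR_RGB2BGR))
    np.savez('pics/'+f+'.npz',eef=s['eef_pos'],rot=s['tcp_rot'],**d)
    return d
def load(f): return dict(np.load('pics/'+f+'.npz',allow_pickle=True))
def cam(d):
    # world_from_cam R,t
    if 'rvec' in d:
        Rm=R.from_rotvec(np.array(d['rvec']).ravel()).as_matrix(); t=np.array(d['tvec']).ravel()
        return Rm.T,-Rm.T@t
    T=np.array(d['tool_from_camera']); Rt=R.from_rotvec(d['rot']).as_matrix()
    return Rt@T[:3,:3], Rt@T[:3,3]+d['eef']
def ray(d,u,v):
    Rm,c=cam(d); return c,Rm@np.array([(u-d['cx'])/d['fx'],(v-d['cy'])/d['fy'],1.])
def onplane(d,u,v,z):
    c,r=ray(d,u,v); return c+r*(z-c[2])/r[2]
def pt(d,u,v):
    c,r=ray(d,u,v); return c+r*d['range_z'][int(v),int(u)]
def cloud(d):
    Rm,c=cam(d); z=d['range_z']; v,u=np.mgrid[0:z.shape[0],0:z.shape[1]]
    P=np.stack([(u-d['cx'])/d['fx']*z,(v-d['cy'])/d['fy']*z,z],-1)@Rm.T+c
    P[z<=0]=np.nan; return P
E
python3 - <<'E'
from h import *
s=read_state(); print(s)
for n in ['scene','top','wrist']:
    d=snap(n,n+'0.png'); print(n,cam(d)[1],d['fx'])
E
```

```text
pics
{'t': 0.0, 'joint_pos': array([ 1.14950668,  0.41797252, -0.01031263,  1.61420026,  0.00470583,
        1.11073114, -0.05300727]), 'joint_vel': array([7.51464508e-04, 6.20874648e-04, 1.70263833e-04, 3.24518191e-05,
       8.95437455e-04, 1.24611053e-03, 2.18557427e-03]), 'effort': array([-7.25001228e-04, -8.51253533e+01,  6.38448279e-01, -4.25990510e+01,
       -4.88236709e-02,  1.86746445e-02, -1.17032485e-06]), 'eef_pos': array([ 0.23154978, -0.58010465,  0.21581519]), 'tcp_rot': array([-3.08389558e+00, -5.92777901e-01,  5.28684842e-04]), 'wrist_force': array([-0.56570345, -0.5131909 , -0.384488  ]), 'ft_torque': array([0.02389915, 0.01413969, 0.0092974 ]), 'opening': 0.9999463581621363}
scene [0.2017111  0.397389   0.78331774] 520.6944036870834
top [ 0.41546761 -0.12712137  0.95530254] 380.170545411606Traceback (most recent call last):
  File "<stdin>", line 4, in <module>
  File "h.py", line 15, in cam
    T=np.array(d['tool_from_camera']); Rt=R.from_rotvec(d['rot']).as_matrix()
                                                        ~^^^^^^^
KeyError: 'rot'
```

View pics/scene0.png

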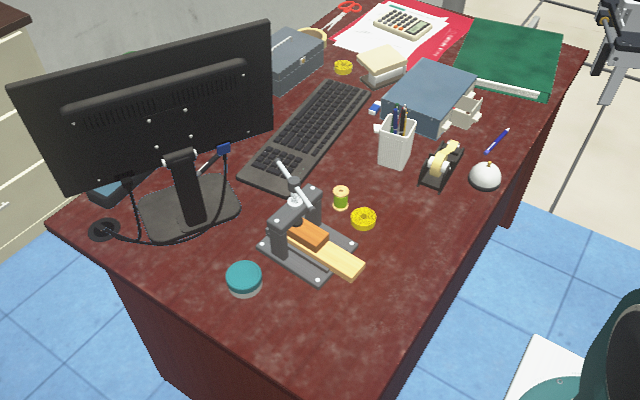

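View pics/top0.png

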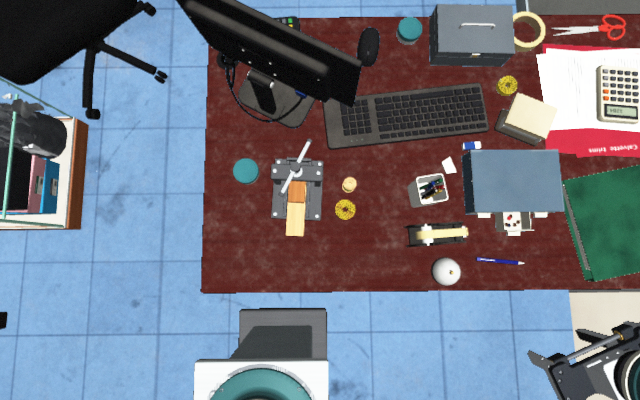

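View pics/wrist0.png

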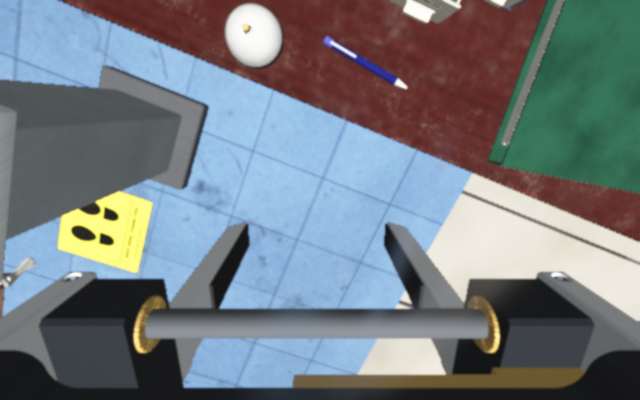

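The top view shows the press near (297,190), with the rail's front end at (295,235). The T-bar runs from (308,142) to (285,191). The tin is at (246,170), the spool at (349,184) and the tape at (345,210). Next I measure these.

```bash
python3 - <<'E'
from h import *
def d_(f): return load(f)
dt=d_('top0.png'); ds=d_('scene0.png')
for n,d in (('top',dt),('scene',ds)):
    hsv=cv2.cvtColor(d['frame'],cv2.COLOR_RGB2HSV); P=cloud(d)
    win=np.zeros(hsv.shape[:2],bool)
    if n=='top': win[130:250,230:370]=1
    else: win[150:300,220:380]=1
    img=d['frame'].astype(int)
    Z=P[...,2]
    print(n,'Zfloor',np.nanmedian(Z[win]))
    # masks
    masks={'rail':cv2.inRange(hsv,(15,60,150),(28,170,255))>0,'block':cv2.inRange(hsv,(8,150,100),(17,255,255))>0,
     'tin':cv2.inRange(hsv,(82,80,40),(100,255,255))>0}
    for k,m in masks.items():
        m=m&win
        m=cv2.morphologyEx(m.astype(np.uint8),cv2.MORPH_OPEN,np.ones((3,3)))
        c,_=cv2.findContours(m,cv2.RETR_EXTERNAL,cv2.CHAIN_APPROX_NONE)
        for cc in c:
            if cv2.contourArea(cc)<40: continue
            mm=np.zeros_like(m); cv2.drawContours(mm,[cc],-1,1,-1); q=P[mm>0]
            print(k,cv2.contourArea(cc),cv2.boundingRect(cc),'mean',np.nanmean(q,0).round(4),'zmax',np.nanpercentile(q[:,2],[5,50,95]).round(4))
            r=cv2.minAreaRect(cc); print('  box',cv2.boxPoints(r).round(1).tolist())
    x0,y0,x1,y1=(230,130,370,250) if n=='top' else (220,150,380,300)
    c=d['frame'][y0:y1,x0:x1][...,::-1]; cv2.imwrite(f'pics/{n}crop0.png',cv2.resize(c,None,fx=5,fy=5,interpolation=cv2.INTER_CUBIC)[:600 if n=='top' else 750])
E
python3 -c "
import cv2
i=cv2.imread('pics/scenecrop0.png');cv2.imwrite('pics/scenecrop0.png',cv2.resize(i,None,fx=.8,fy=.8))"
```

```text
top Zfloor 0.0012941175040231956
rail 563.0 (286, 202, 20, 34) mean [ 0.4885 -0.085   0.0322] zmax [0.0292 0.0324 0.0354]
  box [[285.29998779296875, 235.0], [287.0, 201.39999389648438], [305.3999938964844, 202.3000030517578], [303.6000061035156, 235.89999389648438]]
rail 127.0 (342, 177, 14, 14) mean [ 0.5722 -0.2174  0.0408] zmax [0.004  0.0442 0.047 ]
  box [[341.0, 186.60000610351562], [345.70001220703125, 174.89999389648438], [357.6000061035156, 179.60000610351562], [352.8999938964844, 191.3000030517578]]
block 291.0 (288, 181, 17, 21) mean [ 0.5517 -0.089   0.057 ] zmax [0.0543 0.0568 0.0595]
  box [[288.0, 181.0], [304.0, 181.0], [304.0, 201.0], [288.0, 201.0]]
tin 472.0 (233, 158, 26, 26) mean [0.609  0.0374 0.0321] zmax [0.0288 0.0325 0.035 ]
  box [[228.0, 170.0], [245.0, 153.0], [263.0, 171.0], [246.0, 188.0]]
scene Zfloor 0.0036603195514266496
rail 1238.5 (288, 237, 77, 46) mean [ 0.4948 -0.0809  0.0307] zmax [0.0213 0.032  0.0346]
  box [[284.8999938964844, 241.89999389648438], [298.29998779296875, 220.5], [366.5, 263.0], [353.0, 284.5]]
rail 443.5 (291, 220, 37, 25) mean [ 0.5528 -0.0897  0.0572] zmax [0.0551 0.0572 0.0593]
  box [[289.5, 230.6999969482422], [298.29998779296875, 215.1999969482422], [328.0, 232.1999969482422], [319.20001220703125, 247.6999969482422]]
rail 142.0 (333, 185, 16, 13) mean [ 0.5707 -0.2199  0.0437] zmax [0.041  0.0446 0.0474]
  box [[333.0, 185.0], [348.0, 185.0], [348.0, 197.0], [333.0, 197.0]]
tin 901.5 (226, 260, 35, 34) mean [0.605  0.0398 0.0314] zmax [0.0244 0.032  0.0344]
  box [[226.0, 260.0], [260.0, 260.0], [260.0, 293.0], [226.0, 293.0]]
```

View pics/topcrop0.png

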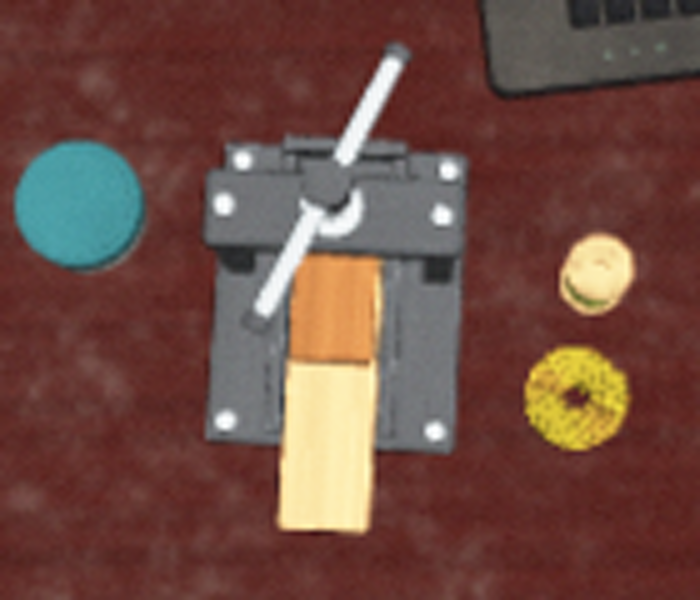

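View pics/scenecrop0.png

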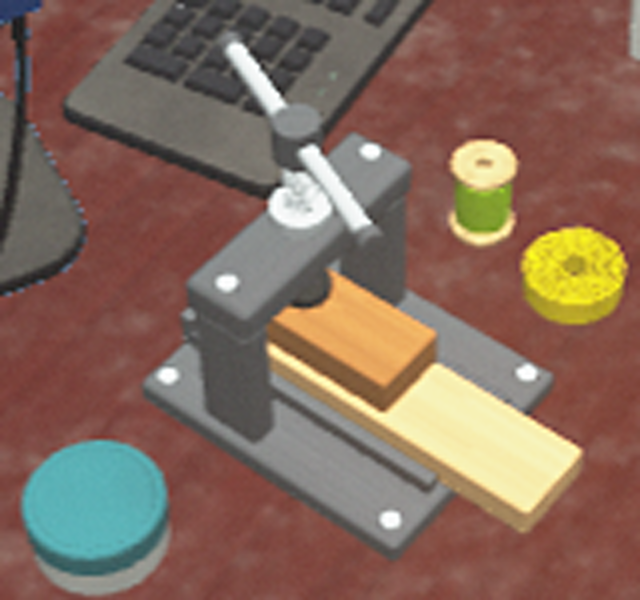

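```bash
cat >> h.py <<'E'
def tri(d1,p1,d2,p2):
    c1,r1=ray(d1,*p1); c2,r2=ray(d2,*p2)
    A=np.stack([r1,-r2],1); s=np.linalg.lstsq(A,c2-c1,rcond=None)[0]
    a=c1+s[0]*r1;b=c2+s[1]*r2
    return (a+b)/2,np.linalg.norm(a-b)
E
python3 - <<'E'
from h import *
t=load('top0.png'); s=load('scene0.png')
T=lambda u,v:((u+.5)/5+230-.5,(v+.5)/5+130-.5); S=lambda u,v:(u/4+220-.4,v/4+150-.4)
for n,a,b in [('endNear',(257,320),(370,234)),('endFar',(398,50),(229,42)),('hubtop',(324,188),(298,120)),
 ('scrBL',(224,203),(227,283)),('scrBR',(442,215),(370,152)),('plFL',(225,420),(390,520)),('plFR',(435,431),(526,373)),('plBL',(242,160),(168,375)),
 ('railFtopL',(279,530),(524,517)),('railFtopR',(370,533),(581,452)),('spool',(600,270),(484,162)),('tape',(577,397),(575,262))]:
    p,e=tri(t,T(*a),s,S(*b)); print(n,p.round(4),round(e,4), pt(t,*T(*a)).round(3),pt(s,*S(*b)).round(3))
E
```

```text
endNear [ 0.5298 -0.0621  0.1623] 0.0031 [ 0.531 -0.062  0.165] [ 0.528 -0.062  0.163]
endFar [ 0.6472 -0.1226  0.1607] 0.0028 [ 0.648 -0.122  0.163] [ 0.643 -0.119  0.165]
hubtop [ 0.5849 -0.0907  0.1726] 0.0013 [ 0.586 -0.09   0.17 ] [ 0.586 -0.093  0.169]
scrBL [ 0.5912 -0.0428  0.1108] 0.0028 [ 0.592 -0.042  0.112] [ 0.591 -0.045  0.109]
scrBR [ 0.5848 -0.1413  0.1111] 0.0022 [ 0.586 -0.141  0.111] [ 0.583 -0.141  0.111]
plFL [ 0.5014 -0.0342  0.0174] 0.0026 [ 0.503 -0.034  0.017] [ 0.5   -0.035  0.017]
plFR [ 0.4949 -0.1379  0.0177] 0.0022 [ 0.496 -0.138  0.016] [ 0.495 -0.139  0.016]
plBL [ 0.6326 -0.0425  0.0186] 0.0026 [ 0.635 -0.042  0.014] [ 0.632 -0.044  0.017]
railFtopL [ 0.4478 -0.0612  0.0305] 0.0001 [ 0.448 -0.061  0.031] [ 0.448 -0.062  0.029]
railFtopR [ 0.4456 -0.1054  0.0298] 0.0005 [ 0.447 -0.105  0.001] [ 0.445 -0.104  0.032]
spool [ 0.57   -0.2183  0.0474] 0.0013 [ 0.572 -0.219  0.04 ] [ 0.572 -0.223  0.042]
tape [ 0.5106 -0.2083  0.0203] 0.0024 [ 0.514 -0.209  0.001] [ 0.514 -0.217  0.009]
```

```bash
python3 - <<'E'
from h import *
s=read_state()
d=grab_frame('wrist'); print(np.array(d['tool_from_camera']).round(3))
M=R.from_rotvec(s['tcp_rot']).as_matrix(); print(M.round(3)); print('tool x yaw',np.degrees(np.arctan2(M[1,0],M[0,0])),np.degrees(s['joint_pos']).round(1))
c=np.array([.588,-.092])
for n in ('top','scene'):
    P=cloud(load(n+'0.png')).reshape(-1,3); P=P[np.isfinite(P).all(1)]
    r=np.hypot(*(P[:,:2]-c).T)
    for lo,hi in ((.06,.13),(.18,.6)):
        m=(P[:,2]>lo)&(P[:,2]<hi)&(r>.07)
        i=np.argsort(r[m])[:400]; print(n,lo,P[m][i[::60]].round(3).tolist(),r[m][i[::60]].round(3))
E
```

```text
[[ 0.001 -0.957 -0.29   0.084]
 [ 1.     0.     0.001 -0.001]
 [-0.001 -0.29   0.957 -0.168]
 [ 0.     0.     0.     1.   ]]
[[ 0.929  0.371 -0.   ]
 [ 0.371 -0.929  0.001]
 [-0.    -0.001 -1.   ]]
tool x yaw 21.762112686438435 [65.9 23.9 -0.6 92.5  0.3 63.6 -3. ]
top 0.06 [[0.741, -0.063, 0.06], [0.757, -0.027, 0.097], [0.748, -0.186, 0.129], [0.763, -0.014, 0.085], [0.77, -0.0, 0.122], [0.553, -0.366, 0.082], [0.531, -0.37, 0.1]] [0.156 0.181 0.185 0.191 0.204 0.277 0.283]
top 0.18 [[0.72, -0.14, 0.299], [0.719, -0.147, 0.296], [0.727, -0.127, 0.296], [0.725, -0.14, 0.317], [0.732, -0.117, 0.306], [0.731, -0.128, 0.316], [0.733, -0.124, 0.32]] [0.14  0.143 0.144 0.145 0.146 0.147 0.148]
scene 0.06 [[0.738, -0.068, 0.062], [0.75, -0.089, 0.086], [0.757, -0.106, 0.127], [0.758, -0.032, 0.082], [0.756, -0.022, 0.092], [0.759, -0.022, 0.079], [0.736, -0.206, 0.129]] [0.152 0.162 0.17  0.18  0.182 0.184 0.186]
scene 0.18 [[0.717, -0.138, 0.306], [0.718, -0.146, 0.307], [0.724, -0.13, 0.302], [0.725, -0.13, 0.313], [0.723, -0.139, 0.317], [0.726, -0.131, 0.311], [0.725, -0.135, 0.292]] [0.137 0.141 0.141 0.142 0.143 0.143 0.144]
```

```bash
python3 -m pendant '[[0.22,-0.25,0,0],[0.22,-0.25,0,0],[0.22,-0.25,0,0],[0.22,-0.25,0,0],[0.22,-0.25,0,0],[0.22,-0.25,0,0],[0.22,-0.25,0,0],[0.22,-0.25,0,0],[0.22,-0.25,0,0],[0.22,-0.25,0,0]]' 0
```

```text
t: 1.03
eef_pos: [0.3652, -0.1947, 0.2133]
tcp_rot: [3.088, 0.574, -0.006]
wrist_force: [0.8, -0.2, -0.1]
opening: 0.329
```

```bash
python3 -m pendant '[[0.24,-0.24,0,0],[0.25,-0.25,0,0],[0.25,-0.24,0,0],[0,0,0,-0.039],[0,0,0,-0.039],[0,0,0,-0.039],[0,0,0,-0.039],[0,0,0,-0.039],[0,0,0,-0.039],[0,0,0,-0.039]]' 
python3 -m pendant '[[0,0,0,-0.039],[0,0,0,-0.039],[0,0,0,-0.039],[0,0,0,-0.039],[0,0,0,-0.039],[0,0,0,-0.039],[0,0,0,-0.039],[0,0,0,-0.039],[0,0,0,-0.039],[0,0,0,-0.039]]'
python3 - <<'E'
from h import *
s=read_state();M=R.from_rotvec(s['tcp_rot']).as_matrix(); print(np.degrees(np.arctan2(M[1,0],M[0,0])),s['eef_pos'],M.round(3)[:,2],np.degrees(s['joint_pos']).round(1))
E
```

```text
t: 1.87
eef_pos: [0.4175, -0.0696, 0.214]
tcp_rot: [2.559, 1.82, -0.002]
wrist_force: [-0.4, -0.4, -0.2]
opening: 0.002
t: 2.7
eef_pos: [0.4166, -0.0695, 0.2138]
tcp_rot: [-1.011, -2.974, 0.004]
wrist_force: [0.0, -0.3, 0.2]
opening: 0.005
142.44007545198235 [ 0.41662046 -0.06949801  0.21383495] [-0.001 -0.002 -1.   ] [ 34.9   4.3 -30.8 118.8   2.8  57.6  55.1]
```

```bash
python3 -m pendant '[[0,0,0,-0.038],[0,0,0,-0.038],[0,0,0,-0.038],[0,0,0,-0.038],[0,0,0,-0.038],[0,-0.1,0,0],[0,0,0.32,0],[0,0,0.32,0],[0,0,0.32,0],[0,0,0.32,0]]' 
python3 - <<'E'
from h import *
s=read_state();M=R.from_rotvec(s['tcp_rot']).as_matrix(); print(np.degrees(np.arctan2(M[1,0],M[0,0])),s['eef_pos'],M.round(3)[:,2],np.degrees(s['joint_pos']).round(1))
d=snap('wrist','w1.png')
E
```

```text
t: 3.53
eef_pos: [0.4216, -0.0841, 0.0625]
tcp_rot: [0.033, 3.127, -0.012]
wrist_force: [2.0, -1.5, -0.4]
opening: 0.004
178.8094111774127 [ 0.42157964 -0.08413018  0.06248431] [ 0.014 -0.008 -1.   ] [ 32.3  19.8 -28.8 126.2  16.5  36.6  80.5]
```

View pics/w1.png

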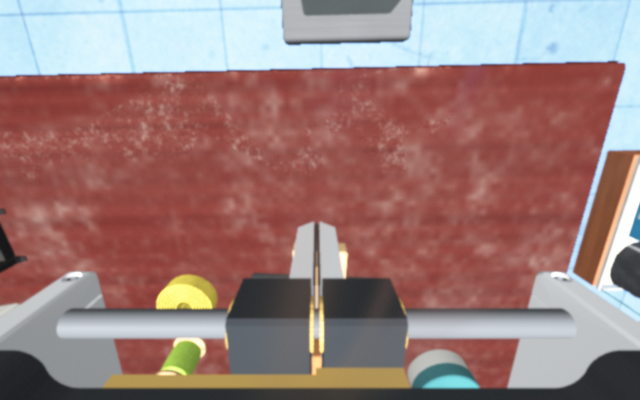

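```bash
python3 -m pendant '[[0,0.02,0.3,0.013],[0,0,0,0]]' 
python3 - <<'E'
from h import *
s=read_state();M=R.from_rotvec(s['tcp_rot']).as_matrix(); print(np.degrees(np.arctan2(M[1,0],M[0,0])),s['eef_pos'],M.round(3)[:,2],s['wrist_force'])
d=snap('scene','s2.png')
cv2.imwrite('pics/s2c.png',cv2.resize(d['frame'][120:320,200:420,::-1],None,fx=3,fy=3))
E
```

```text
t: 3.75
eef_pos: [0.4165, -0.0807, 0.0191]
tcp_rot: [-0.099, -3.139, 0.003]
wrist_force: [-1.9, 0.2, -0.9]
opening: 0.006
176.37778530073268 [ 0.41645844 -0.08066116  0.01914608] [-0.001 -0.002 -1.   ] [-1.88155649  0.18190722 -0.8861588 ]
```

View pics/s2c.png

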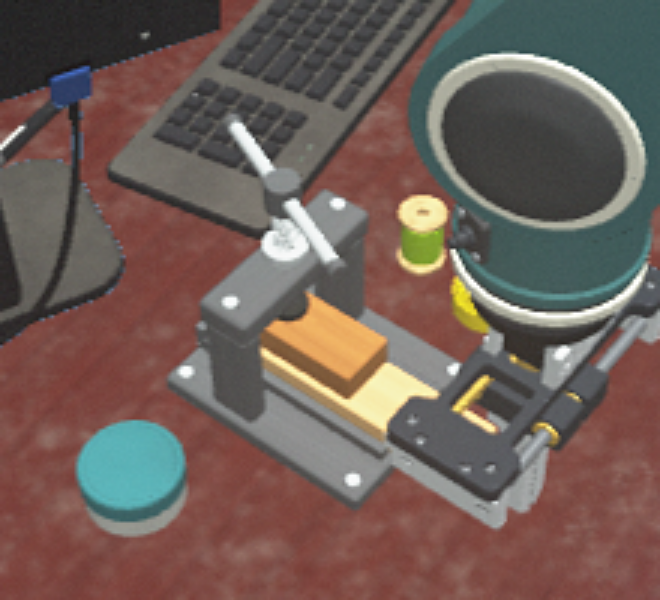

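```bash
python3 -m pendant '[[-0.06,0,-0.03,0],[-0.06,0,0,0],[-0.06,0,0,0],[-0.04,0,0,0]]'; python3 -m pendant '[[-0.04,0,0,0],[-0.04,0,0,0]]'; python3 -m pendant '[[-0.04,0,0,0],[-0.04,0,0,0]]' 
```

```text
t: 4.13
eef_pos: [0.4507, -0.0842, 0.036]
tcp_rot: [0.089, 3.128, -0.012]
wrist_force: [-1.2, 0.4, -0.5]
opening: 0.006
t: 4.3
eef_pos: [0.463, -0.0856, 0.0388]
tcp_rot: [0.089, 3.124, -0.014]
wrist_force: [-0.5, 0.1, -0.9]
opening: 0.001
t: 4.47
eef_pos: [0.4642, -0.0859, 0.0378]
tcp_rot: [-0.09, -3.138, 0.017]
wrist_force: [-37.9, 3.1, 29.5]
opening: 0.002
```

```bash
python3 - <<'E'
from h import *
d=snap('scene','s3.png')
cv2.imwrite('pics/s3c.png',cv2.resize(d['frame'][120:320,200:420,::-1],None,fx=3,fy=3))
d=snap('top','t3.png')
cv2.imwrite('pics/t3c.png',cv2.resize(d['frame'][120:260,220:380,::-1],None,fx=4,fy=4))
s=read_state();print(s['eef_pos'],s['wrist_force'])
E
```

```text
[ 0.46403391 -0.0859913   0.03756029] [-32.88428991   3.48359905  23.61161285]
```

View pics/s3c.png

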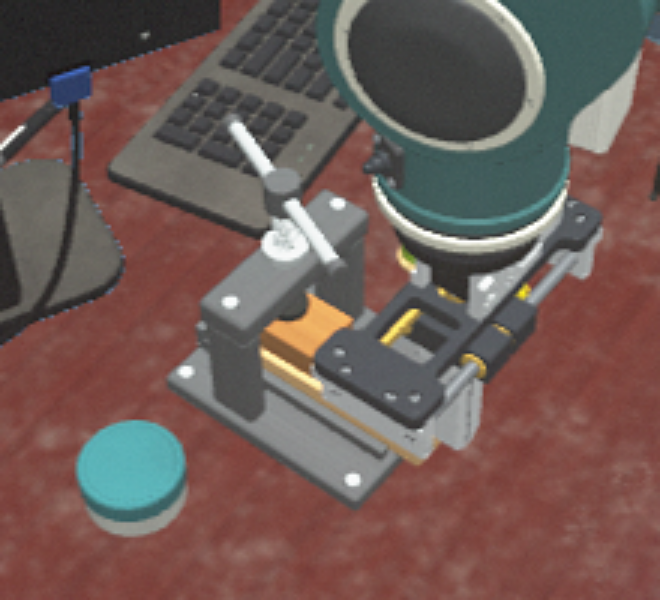

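View pics/t3c.png

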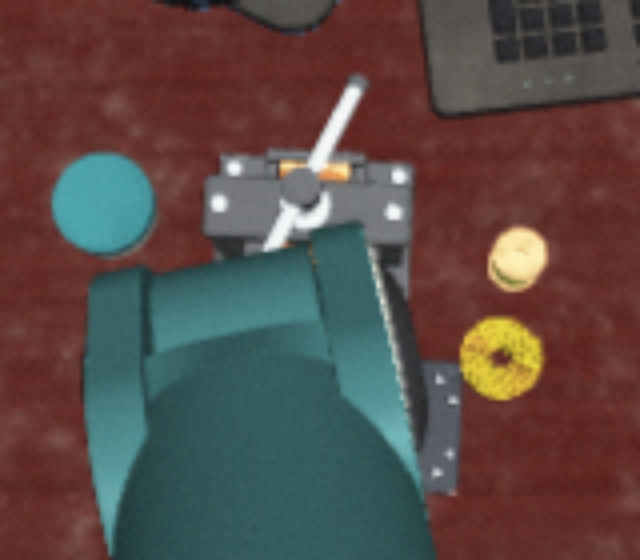

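```bash
python3 -m pendant '[[0.06,0,0,0],[0.2,0,0,0],[0.1,0,0,0]]'; python3 -m pendant '[[0,0,-0.25,0],[0,0,-0.25,0],[0.2,0,-0.25,0],[0.3,0,-0.25,0],[0.3,0,-0.25,0],[0.3,0,-0.3,0],[0,0,0,0]]'
python3 - <<'E'
from h import *
d=snap('scene','s4.png')
cv2.imwrite('pics/s4c.png',cv2.resize(d['frame'][120:320,200:420,::-1],None,fx=3,fy=3))
d=snap('top','t4.png')
cv2.imwrite('pics/t4c.png',cv2.resize(d['frame'][120:260,220:380,::-1],None,fx=4,fy=4))
s=read_state();print(s['eef_pos'],s['wrist_force'])
E
```

```text
t: 4.82
eef_pos: [0.4205, -0.0833, 0.0379]
tcp_rot: [-0.089, -3.136, 0.016]
wrist_force: [0.2, 0.0, -0.5]
opening: 0.005
t: 5.4
eef_pos: [0.309, -0.0746, 0.2114]
tcp_rot: [-0.084, -3.139, 0.018]
wrist_force: [2.1, -0.6, 1.1]
opening: 0.008
[ 0.31066211 -0.07478199  0.20833722] [-0.1221895  -0.62370034 -0.44971478]
```

View pics/s4c.png

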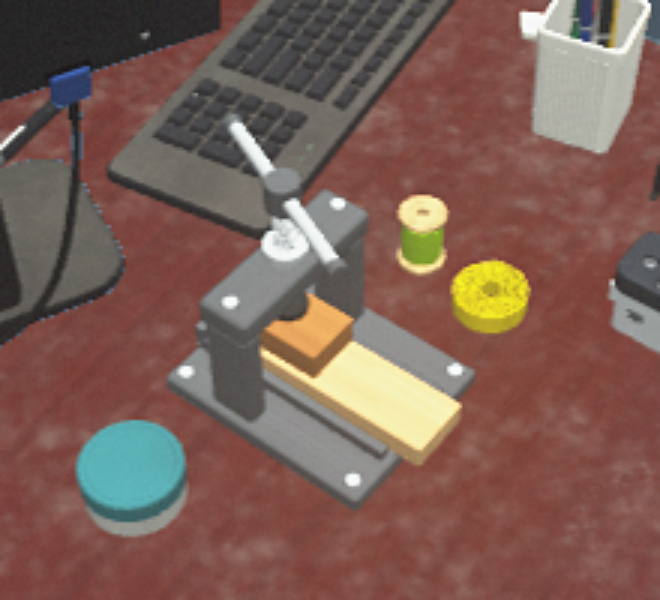

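View pics/t4c.png

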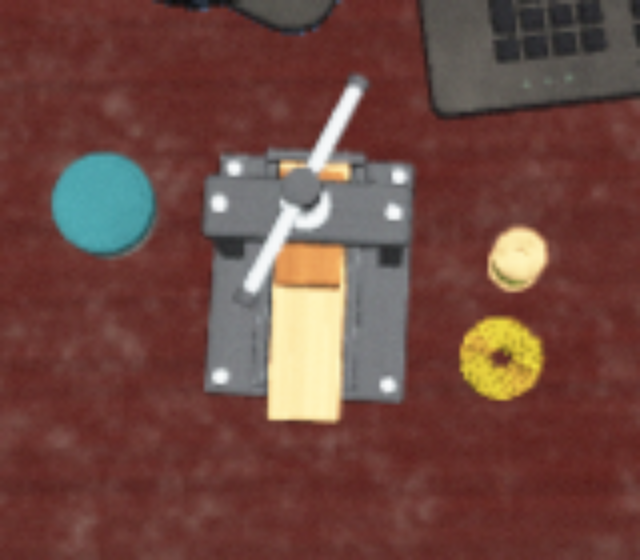

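```bash
python3 - <<'E'
from h import *
t=load('t4.png'); s=load('s4.png')
T=lambda u,v:((u+.5)/4+220-.5,(v+.5)/4+120-.5); S=lambda u,v:((u+.5)/3+200-.5,(v+.5)/3+120-.5)
W={}
for n,a,b in [('railL',(269,419),(417,447)),('railR',(340,421),(460,407)),('plFL',(220,376),(352,480)),('plFR',(388,385),(455,370)),('plBL',(234,167),(185,372)),
 ('scrBL',(219,203),(230,302)),('scrBR',(394,212),(337,204)),('near',(244,297),(338,261)),('far',(358,81),(232,121)),('hub',(300,187),(282,182))]:
    p,e=tri(t,T(*a),s,S(*b)); W[n]=p; print(n,p.round(4),round(e,4))
# railfront from mask extents
y=(W['scrBL']-W['scrBR'])[:2]; y/=np.linalg.norm(y); x=np.array([y[1],-y[0]]); print('yaw',np.degrees(np.arctan2(x[1],x[0])))
c=(W['near']+W['far'])[:2]/2; print('axis from bar',c,'bridge screws mid',(W['scrBL']+W['scrBR'])[:2]/2)
print('rail front rel axis', ((W['railL']+W['railR'])[:2]/2-c)@x, 'rel plate screws',((W['railL']+W['railR'])[:2]/2-(W['plFL']+W['plFR'])[:2]/2)@x)
print('bar yaw',np.degrees(np.arctan2(*(W['far']-W['near'])[:2][::-1])))
E
```

```text
railL [ 0.4747 -0.0651  0.035 ] 0.0005
railR [ 0.4726 -0.1082  0.0282] 0.0014
plFL [ 0.5015 -0.0342  0.0171] 0.0023
plFR [ 0.4946 -0.138   0.0174] 0.0025
plBL [ 0.6336 -0.0427  0.0168] 0.0026
scrBL [ 0.5909 -0.0427  0.1111] 0.0024
scrBR [ 0.585  -0.1415  0.1106] 0.0019
near [ 0.5288 -0.0616  0.1667] 0.0028
far [ 0.6465 -0.1224  0.1614] 0.0025
hub [ 0.5869 -0.0912  0.1695] 0.0022
yaw -3.457938670293333
axis from bar [ 0.58763381 -0.09201755] bridge screws mid [ 0.58795562 -0.09211545]
rail front rel axis -0.11409688446423027 rel plate screws -0.024316286650105115
bar yaw -27.313539361099128
```

```bash
python3 -m pendant '[[0,0,-0.15,0],[-0.3,0,0,0],[-0.3,0,0,0],[-0.3,0,0,0],[-0.3,0,0,0],[-0.3,0,0,0],[-0.3,0,0,0]]' 0.85
python3 -m pendant '[[0,0,0,0.039],[0,0,0,0.039],[0,0,0,0.039],[0,0,0,0.039],[0,0,0,0.039],[0,0,0,0.039],[0,0,0,0.039],[0,0,0,0.039],[0,0,0,0.039],[0,0,0,0.039]]'
cat >> h.py <<'E'
def st(axis=(.588,-.092)):
    s=read_state();M=R.from_rotvec(s['tcp_rot']).as_matrix()
    yaw=np.degrees(np.arctan2(M[1,0],M[0,0])); e=s['eef_pos']
    d=M.T@np.array([axis[0]-e[0],axis[1]-e[1],0])
    F=M.T@s['wrist_force']
    print('t',round(s['t'],2),'yaw',yaw.round(1),'f',((yaw-90+180)%360-180).round(1),'pos',e.round(4),'todo tool scaled',(d/.12).round(3),'F',s['wrist_force'].round(1),'Ttool',(M.T@s['ft_torque']).round(3),'zax',M[:2,2].round(3),'j',np.degrees(s['joint_pos']).round(0),s['opening'])
E
python3 -c "
from h import *
st()"
```

```text
t: 6.08
eef_pos: [0.5365, -0.0871, 0.2232]
tcp_rot: [-0.091, -3.14, 0.02]
wrist_force: [-0.5, 0.0, 1.3]
opening: 0.465
t: 6.92
eef_pos: [0.5489, -0.0814, 0.1959]
tcp_rot: [-1.892, -2.474, 0.013]
wrist_force: [-0.1, 0.3, 0.3]
opening: 0.848
t 6.92 yaw 105.2 f 15.2 pos [ 0.5489 -0.0814  0.1959] todo tool scaled [-0.171  0.291 -0.01 ] F [-0.1  0.3  0.3] Ttool [-0.164 -0.031  0.015] zax [-0.026  0.01 ] j [ 24.  20. -22. 102.   8.  61.  13.] 0.8481409817262601
```

```bash
python3 -m pendant '[[-0.17,0.29,-0.1,0],[0,0,0,0],[0,0,0,0]]'; python3 -c "
from h import *
st()"
```

```text
t: 7.17
eef_pos: [0.5881, -0.0901, 0.1974]
tcp_rot: [-1.894, -2.456, 0.022]
wrist_force: [-0.9, 0.8, -0.5]
opening: 0.853
t 7.17 yaw 104.7 f 14.7 pos [ 0.5881 -0.0901  0.1974] todo tool scaled [-0.015 -0.005 -0.   ] F [-0.9  0.8 -0.5] Ttool [-0.086 -0.099  0.047] zax [-0.04   0.013] j [ 23.  25. -22.  96.   9.  64.  13.] 0.8527318031002715
```

```bash
python3 -m pendant '[[-0.01,0,0.15,0],[0,0,0.15,0],[0,0,0,0]]'; python3 -c "
from h import *
st()
d=snap('wrist','w5.png');d=snap('scene','s5.png')
cv2.imwrite('pics/s5c.png',cv2.resize(d['frame'][80:320,160:420,::-1],None,fx=2.5,fy=2.5))"
```

```text
t: 7.42
eef_pos: [0.5886, -0.0895, 0.1549]
tcp_rot: [-1.89, -2.454, 0.022]
wrist_force: [-0.7, 0.1, -1.1]
opening: 0.85
t 7.42 yaw 104.8 f 14.8 pos [ 0.5886 -0.0895  0.1549] todo tool scaled [-0.019 -0.01  -0.   ] F [-0.7  0.1 -1.1] Ttool [-0.072 -0.075 -0.055] zax [-0.044  0.016] j [ 22.  27. -21.  97.  10.  60.  12.] 0.8498026156624889
```

View pics/s5c.png

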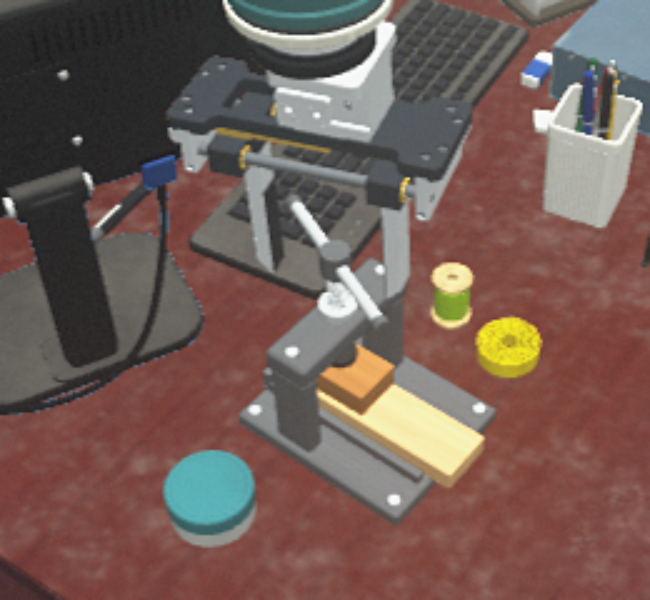

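View pics/w5.png

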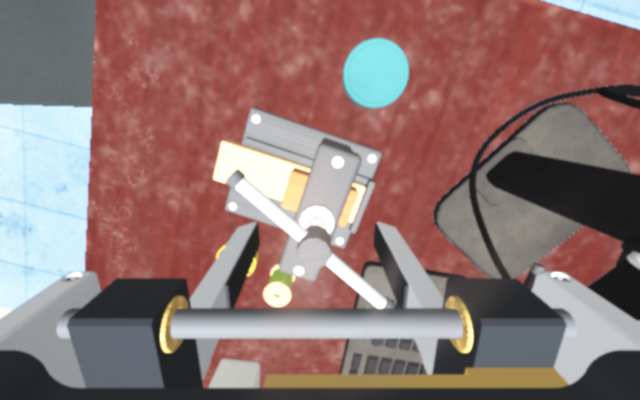

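```bash
python3 -m pendant '[[-0.02,-0.01,0,0.035],[0,0,0,0.035],[0,0,0,0.035],[0,0,0,0.035],[0,0,0,0.03]]'; python3 -c "
from h import *
st()"
```

```text
t: 7.93
eef_pos: [0.5911, -0.0922, 0.1611]
tcp_rot: [-2.494, -1.851, 0.033]
wrist_force: [-1.4, -1.1, -1.3]
opening: 0.851
t 7.93 yaw 73.2 f -16.8 pos [ 0.5911 -0.0922  0.1611] todo tool scaled [-0.006 -0.025  0.001] F [-1.4 -1.1 -1.3] Ttool [ 0.048 -0.396 -0.081] zax [-0.038  0.016] j [ 17.  26. -15.  97.   7.  60. -16.] 0.8511399073098577
```

```bash
python3 -m pendant '[[-0.01,-0.02,0.03,0.035],[0,0,0,0.035],[0,0,0,0.035],[0,0,0,0.035],[0,0,0,0.035]]'; python3 -c "
from h import *
st()"
```

```text
t: 8.35
eef_pos: [0.5901, -0.0926, 0.1618]
tcp_rot: [-2.926, -1.07, 0.042]
wrist_force: [-1.1, -1.0, -1.9]
opening: 0.85
t 8.35 yaw 40.2 f -49.8 pos [ 0.5901 -0.0926  0.1618] todo tool scaled [-0.011 -0.015  0.001] F [-1.1 -1.  -1.9] Ttool [-0.007 -0.384 -0.023] zax [-0.034  0.015] j [ 12.  26.  -8.  98.   3.  59. -46.] 0.8503681857695509
```

```bash
python3 -m pendant '[[-0.01,-0.02,0.04,0.035],[0,0,0,0.035],[0,0,0,0.035],[0,0,0,0.035],[0,0,0,0.035]]'; python3 -c "
from h import *
st()
d=snap('wrist','w6.png');"
```

```text
t: 8.77
eef_pos: [0.5889, -0.0908, 0.1611]
tcp_rot: [-3.118, -0.194, 0.048]
wrist_force: [-1.9, 0.6, -1.1]
opening: 0.85
t 8.77 yaw 7.2 f -82.8 pos [ 0.5889 -0.0908  0.1611] todo tool scaled [-0.009  0.009  0.   ] F [-1.9  0.6 -1.1] Ttool [ 0.009 -0.399 -0.061] zax [-0.032  0.015] j [  7.  25.  -1.  98.  -0.  58. -77.] 0.8497119826586065
```

View pics/w6.png

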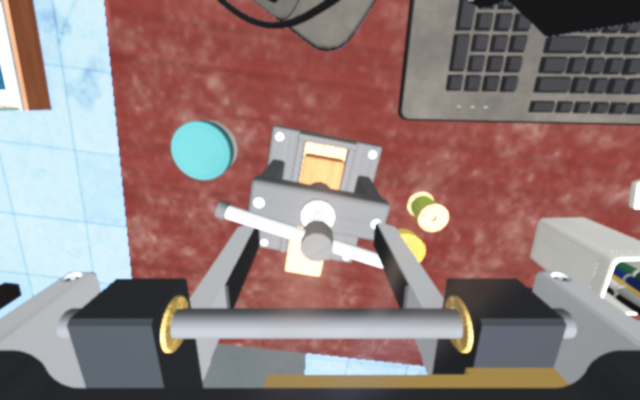

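```bash
python3 -m pendant '[[-0.01,0,0.04,0.037],[0,0,0,0.037],[0,0,0,0.037],[0,0,0,0.037],[0,0,0,0.037]]'; python3 -c "
from h import *
st()"; python3 -m pendant '[[-0.01,0,0.02,0.037],[0,0,0,0.037],[0,0,0,0.037],[0,0,0,0.037],[0,0,0,0.037]]'; python3 -c "
from h import *
st()"
```

```text
t: 9.23
eef_pos: [0.5894, -0.0896, 0.1597]
tcp_rot: [-3.048, 0.722, 0.049]
wrist_force: [0.2, -0.5, -1.3]
opening: 0.851
t 9.23 yaw -26.6 f -116.6 pos [ 0.5894 -0.0896  0.1597] todo tool scaled [-0.001  0.023  0.   ] F [ 0.2 -0.5 -1.3] Ttool [-0.055  0.061  0.002] zax [-0.028  0.016] j [   2.   25.    6.   99.   -4.   58. -108.] 0.8505785268948997
t: 9.65
eef_pos: [0.5911, -0.0892, 0.161]
tcp_rot: [-2.71, 1.584, 0.042]
wrist_force: [1.5, -2.2, -2.3]
opening: 0.848
t 9.65 yaw -60.6 f -150.6 pos [ 0.5911 -0.0892  0.161 ] todo tool scaled [0.008 0.034 0.   ] F [ 1.5 -2.2 -2.3] Ttool [-0.054  0.374 -0.018] zax [-0.022  0.016] j [  -4.   26.   13.   99.   -7.   58. -139.] 0.8484970721998523
```

```bash
python3 -m pendant '[[0,0.02,0.03,0.037],[0,0,0,0.037],[0,0,0,0]]'; python3 -c "
from h import *
st()
d=snap('wrist','w7.png')"
```

```text
t: 9.9
eef_pos: [0.5905, -0.0902, 0.1596]
tcp_rot: [-2.502, 1.899, 0.038]
wrist_force: [0.0, -0.0, 0.9]
opening: 0.854
t 9.9 yaw -74.4 f -164.4 pos [ 0.5905 -0.0902  0.1596] todo tool scaled [0.008 0.024 0.   ] F [ 0.  -0.   0.9] Ttool [ 0.053 -0.069  0.004] zax [-0.019  0.015] j [  -6.   26.   16.   99.   -9.   58. -151.] 0.8540199592031846
```

View pics/w7.png

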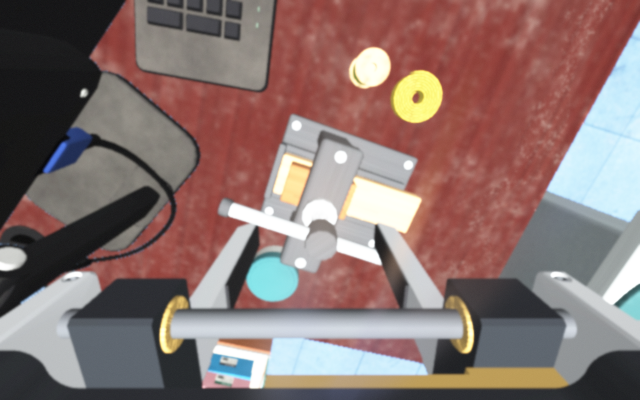

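```bash
python3 -m pendant '[[0,0,0,-0.02],[0,0,-0.2,0],[0,0,-0.25,0],[0,0,0,-0.039],[0,0,0,-0.039],[0,0,0,-0.039],[0,0,0,-0.039],[0,0,0,-0.039],[0,0,0,-0.039],[0,0,0,-0.039]]'
python3 -c "
from h import *
st()"
```

```text
t: 10.78
eef_pos: [0.5946, -0.0883, 0.2215]
tcp_rot: [-3.087, 0.504, 0.024]
wrist_force: [0.5, -0.8, -0.8]
opening: 0.854
t 10.78 yaw -18.5 f -108.5 pos [ 0.5946 -0.0883  0.2215] todo tool scaled [-0.043  0.046  0.   ] F [ 0.5 -0.8 -0.8] Ttool [-0.01  -0.039 -0.041] zax [-0.013  0.016] j [   1.   22.    6.   95.   -3.   64. -100.] 0.8543837040982885
```

```bash
python3 -m pendant '[[-0.04,0.04,0,-0.039],[0,0,0,-0.039],[0,0,0,-0.039],[0,0,0,-0.039],[0,0,0,-0.039],[0,0,0,-0.039],[0,0,0,-0.039],[0,0,0,-0.039],[0,0,0,-0.039],[0,0,0,-0.039]]'
python3 -m pendant '[[0,0,0,-0.039],[0,0,0,-0.039],[0,0,0,-0.039],[0,0,0,-0.039],[0,0,0,-0.039],[0,0,0,-0.039],[0,0,0,-0.039],[0,0,0,-0.039],[0,0,0,-0.039],[0,0,0,-0.039]]'
python3 -c "
from h import *
st()"
```

```text
t: 11.62
eef_pos: [0.5912, -0.09, 0.2276]
tcp_rot: [-2.796, -1.396, -0.004]
wrist_force: [0.2, 0.5, 0.1]
opening: 0.852
t: 12.45
eef_pos: [0.5942, -0.0891, 0.2343]
tcp_rot: [-1.457, -2.78, -0.024]
wrist_force: [-1.1, 0.3, -0.2]
opening: 0.849
t 12.45 yaw 124.7 f 34.7 pos [ 0.5942 -0.0891  0.2343] todo tool scaled [ 0.009 -0.056 -0.001] F [-1.1  0.3 -0.2] Ttool [-0.05  -0.072  0.014] zax [0.004 0.015] j [ 21.  22. -20.  95.   7.  65.  35.] 0.8493097019183797
```

```bash
python3 -m pendant '[[0.01,-0.055,0.1,0],[0,0,0.22,0],[0,0,0.2,0],[0,0,0,0]]'
python3 -c "
from h import *
st()"
```

```text
t: 12.78
eef_pos: [0.5905, -0.0912, 0.174]
tcp_rot: [1.404, 2.805, 0.028]
wrist_force: [-0.8, 0.1, -0.7]
opening: 0.85
t 12.78 yaw 126.8 f 36.8 pos [ 0.5905 -0.0912  0.174 ] todo tool scaled [ 0.007 -0.021 -0.   ] F [-0.8  0.1 -0.7] Ttool [-0.011 -0.096  0.027] zax [0.012 0.014] j [ 21.  24. -20.  99.   8.  58.  36.] 0.8498979645044208
```

```bash
python3 -m pendant '[[0,-0.02,0.15,0],[0,0,0,0.03],[0,0,0,0.03],[0,0,0,0.03],[0,0,0,0.03],[0,0,0,0.03]]'
python3 -c "
from h import *
st()"; python3 -m pendant '[[0,0,0.0,0.037],[0,0,0,0.037],[0,0,0,0.037],[0,0,0,0.037]]'; python3 -c "
from h import *
st()"
```

```text
t: 13.28
eef_pos: [0.5916, -0.092, 0.1627]
tcp_rot: [2.004, 2.414, 0.035]
wrist_force: [-0.1, 1.4, -1.7]
opening: 0.853
t 13.28 yaw 100.6 f 10.6 pos [ 0.5916 -0.092   0.1627] todo tool scaled [ 0.006 -0.03  -0.001] F [-0.1  1.4 -1.7] Ttool [-0.015  0.227 -0.048] zax [0.017 0.015] j [ 17.  25. -14. 100.   6.  56.  12.] 0.8525250773667445
t: 13.62
eef_pos: [0.5935, -0.0923, 0.1691]
tcp_rot: [2.51, 1.886, 0.04]
wrist_force: [-1.9, -2.3, 0.5]
opening: 0.851
t 13.62 yaw 73.8 f -16.2 pos [ 0.5935 -0.0923  0.1691] todo tool scaled [-0.01  -0.045 -0.001] F [-1.9 -2.3  0.5] Ttool [ 0.142 -0.572 -0.132] zax [0.021 0.014] j [ 13.  24.  -8.  99.   3.  56. -13.] 0.8513589803914942
```

```bash
python3 -m pendant '[[-0.01,-0.04,0.13,0],[0,0,0,0]]'; python3 -c "
from h import *
st()
snap('wrist','w8.png')"
```

```text
t: 13.78
eef_pos: [0.5908, -0.0917, 0.1573]
tcp_rot: [2.507, 1.885, 0.045]
wrist_force: [-1.1, -0.2, -0.1]
opening: 0.847
t 13.78 yaw 73.9 f -16.1 pos [ 0.5908 -0.0917  0.1573] todo tool scaled [-0.009 -0.021 -0.001] F [-1.1 -0.2 -0.1] Ttool [ 0.033 -0.074  0.058] zax [0.026 0.014] j [ 13.  24.  -8. 101.   3.  54. -13.] 0.8465424311641492
```

View pics/w8.png

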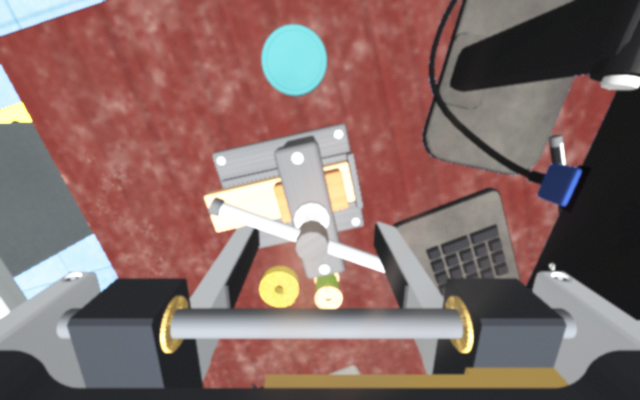

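```bash
python3 -m pendant '[[-0.01,-0.02,0.03,0.037],[0,0,0.01,0.037],[0,0,0.01,0.037],[0,0,0.01,0.037]]'; python3 -c "
from h import *
st()"; python3 -m pendant '[[-0.005,-0.01,0.03,0.037],[0,0,0.01,0.037],[0,0,0.01,0.037]]'; python3 -c "
from h import *
st()"
```

```text
t: 14.17
eef_pos: [0.5918, -0.0928, 0.1581]
tcp_rot: [2.878, 1.258, 0.055]
wrist_force: [-3.2, 0.4, -2.4]
opening: 0.845
t 14.17 yaw 47.2 f -42.8 pos [ 0.5918 -0.0928  0.1581] todo tool scaled [-0.017 -0.028 -0.001] F [-3.2  0.4 -2.4] Ttool [ 0.149 -0.743 -0.141] zax [0.032 0.014] j [  9.  24.  -3. 101.   0.  54. -37.] 0.8454918243435084
t: 14.42
eef_pos: [0.5918, -0.0927, 0.1562]
tcp_rot: [-3.049, -0.728, -0.056]
wrist_force: [-2.3, -0.8, -2.8]
opening: 0.85
t 14.42 yaw 26.9 f -63.1 pos [ 0.5918 -0.0927  0.1562] todo tool scaled [-0.025 -0.019 -0.001] F [-2.3 -0.8 -2.8] Ttool [-0.042 -0.854 -0.142] zax [0.033 0.014] j [  6.  24.   1. 101.  -2.  53. -55.] 0.8498559923518665
```

```bash
python3 -m pendant '[[-0.02,-0.01,0.01,0.03],[0,0,0.01,0.03],[0,0,0.01,0.03]]'; python3 -c "
from h import *
st()"; python3 -m pendant '[[-0.01,-0.0,0.01,0.03],[0,0,0.01,0.03],[0,0,0.01,0.03]]'; python3 -c "
from h import *
st()"
```

```text
t: 14.67
eef_pos: [0.5897, -0.0927, 0.1561]
tcp_rot: [-3.116, -0.283, -0.054]
wrist_force: [-2.6, -0.2, -1.5]
opening: 0.851
t 14.67 yaw 10.4 f -79.6 pos [ 0.5897 -0.0927  0.1561] todo tool scaled [-0.013 -0.008 -0.   ] F [-2.6 -0.2 -1.5] Ttool [-0.058 -0.811 -0.124] zax [0.033 0.015] j [  3.  24.   5. 101.  -4.  53. -70.] 0.85059231593803
t: 14.92
eef_pos: [0.5891, -0.0922, 0.156]
tcp_rot: [-3.118, 0.162, -0.049]
wrist_force: [-3.2, -0.3, -2.1]
opening: 0.853
t 14.92 yaw -6.0 f -96.0 pos [ 0.5891 -0.0922  0.156 ] todo tool scaled [-0.009 -0.001 -0.   ] F [-3.2 -0.3 -2.1] Ttool [-0.176 -0.818 -0.116] zax [0.033 0.017] j [  0.  24.   8. 102.  -5.  53. -85.] 0.8525049399942302
```

```bash
python3 -m pendant '[[-0.01,-0.0,0.01,0.03],[0,0,0.01,0.03]]'; python3 -c "
from h import *
st()"; python3 -m pendant '[[0,-0.0,0.01,0.03],[0,0,0.01,0.03]]'; python3 -c "
from h import *
st()"
```

```text
t: 15.08
eef_pos: [0.5883, -0.0913, 0.1559]
tcp_rot: [-3.085, 0.457, -0.045]
wrist_force: [-3.4, 0.3, -1.8]
opening: 0.849
t 15.08 yaw -16.9 f -106.9 pos [ 0.5883 -0.0913  0.1559] todo tool scaled [-0.001  0.006 -0.   ] F [-3.4  0.3 -1.8] Ttool [-0.216 -0.859 -0.124] zax [0.032 0.018] j [ -1.  24.  10. 102.  -7.  53. -95.] 0.8494908744084705
t: 15.25
eef_pos: [0.5888, -0.0905, 0.1559]
tcp_rot: [-3.023, 0.746, -0.041]
wrist_force: [-1.7, -0.1, -1.3]
opening: 0.85
t 15.25 yaw -27.7 f -117.7 pos [ 0.5888 -0.0905  0.1559] todo tool scaled [-0.     0.014 -0.   ] F [-1.7 -0.1 -1.3] Ttool [-0.314 -0.554 -0.096] zax [0.032 0.02 ] j [  -3.   24.   12.  102.   -8.   53. -105.] 0.8498053265570852
```

```bash
python3 -m pendant '[[0,0.01,0.01,0.03],[0,0,0.01,0.03],[0,0,0.01,0.03]]'; python3 -c "
from h import *
st()"; python3 -m pendant '[[0,0.01,0.01,0.03],[0,0,0.01,0.03]]'; python3 -c "
from h import *
st()"
```

```text
t: 15.5
eef_pos: [0.5897, -0.09, 0.156]
tcp_rot: [-2.881, 1.164, -0.034]
wrist_force: [-0.6, -1.4, -1.5]
opening: 0.85
t 15.5 yaw -44.0 f -134.0 pos [ 0.5897 -0.09    0.156 ] todo tool scaled [ 0.001  0.022 -0.001] F [-0.6 -1.4 -1.5] Ttool [-0.507 -0.074 -0.118] zax [0.033 0.023] j [  -6.   24.   16.  102.  -10.   53. -120.] 0.8497491394189594
t: 15.67
eef_pos: [0.5902, -0.0902, 0.1563]
tcp_rot: [-2.754, 1.43, -0.03]
wrist_force: [-1.5, -1.1, -1.2]
opening: 0.851
t 15.67 yaw -54.9 f -144.9 pos [ 0.5902 -0.0902  0.1563] todo tool scaled [ 0.002  0.024 -0.001] F [-1.5 -1.1 -1.2] Ttool [-0.519  0.152 -0.146] zax [0.035 0.025] j [  -7.   25.   18.  102.  -11.   54. -129.] 0.8506314246425097
```

```bash
python3 -m pendant '[[0,0.015,0.01,0.03],[0,0,0.01,0.03]]'; python3 -c "
from h import *
st()"; python3 -m pendant '[[0,0.015,0.01,0.03],[0,0,0.01,0.03]]'; python3 -c "
from h import *
st()
d=snap('scene','s9.png')
cv2.imwrite('pics/s9c.png',cv2.resize(d['frame'][140:300,200:380,::-1],None,fx=4,fy=4,interpolation=cv2.INTER_CUBIC))
d=snap('wrist','w9.png')"
```

```text
t: 15.83
eef_pos: [0.5903, -0.0906, 0.1566]
tcp_rot: [-2.603, 1.682, -0.026]
wrist_force: [-2.7, -3.2, -2.6]
opening: 0.849
t 15.83 yaw -65.7 f -155.7 pos [ 0.5903 -0.0906  0.1566] todo tool scaled [ 0.002  0.022 -0.001] F [-2.7 -3.2 -2.6] Ttool [-0.665  0.354 -0.12 ] zax [0.037 0.027] j [  -9.   25.   20.  102.  -13.   54. -139.] 0.8489522536282206
t: 16.0
eef_pos: [0.5902, -0.091, 0.1568]
tcp_rot: [-2.429, 1.918, -0.021]
wrist_force: [-2.8, -2.1, -3.3]
opening: 0.851
t 16.0 yaw -76.6 f -166.6 pos [ 0.5902 -0.091   0.1568] todo tool scaled [ 0.004  0.02  -0.001] F [-2.8 -2.1 -3.3] Ttool [-0.777  0.579 -0.131] zax [0.039 0.028] j [ -11.   25.   23.  102.  -14.   54. -149.] 0.8506174771115553
```

View pics/s9c.png

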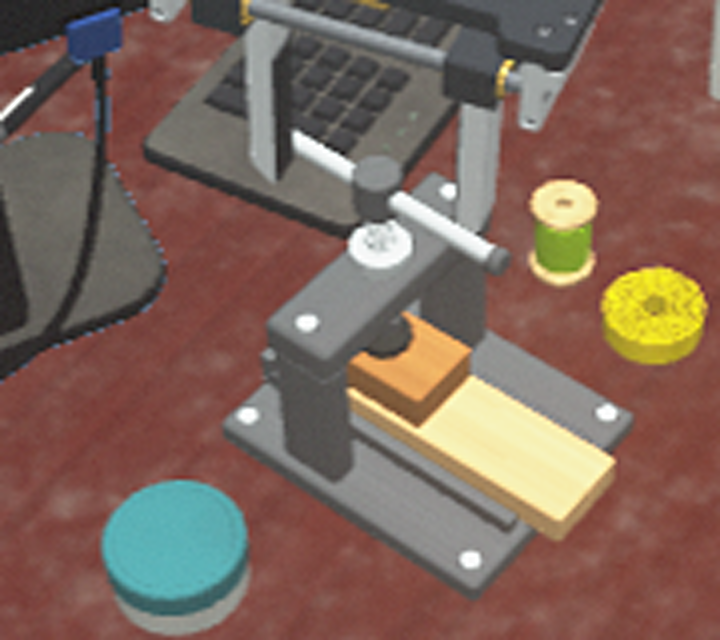

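View pics/w9.png

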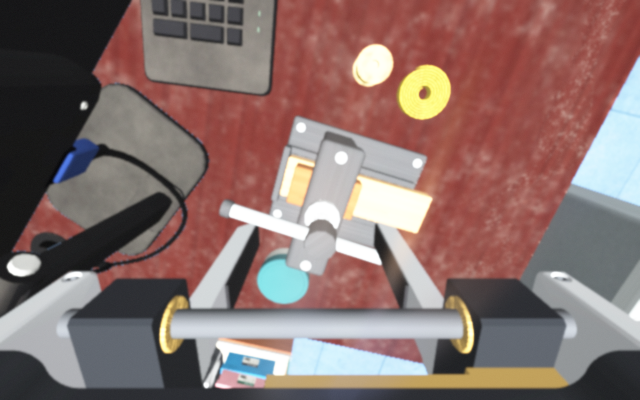

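```bash
python3 -m pendant '[[0,0.02,0,-0.03],[0,0,-0.2,0],[0,0,-0.2,0],[0,0,0,-0.039],[0,0,0,-0.039],[0,0,0,-0.039],[0,0,0,-0.039],[0,0,0,-0.039],[0,0,0,-0.039],[0,0,0,-0.039]]'
python3 -c "
from h import *
st()"
```

```text
t: 16.93
eef_pos: [0.5916, -0.0887, 0.2185]
tcp_rot: [-3.057, 0.518, -0.067]
wrist_force: [0.1, 0.2, -0.6]
opening: 0.852
t 16.93 yaw -19.3 f -109.3 pos [ 0.5916 -0.0887  0.2185] todo tool scaled [-0.019  0.036 -0.002] F [ 0.1  0.2 -0.6] Ttool [ 0.007 -0.102  0.007] zax [0.05  0.033] j [ -3.  20.  13.  99.  -8.  59. -97.] 0.8521032014952719
```

```bash
python3 -m pendant '[[-0.02,0.03,0,-0.039],[0,0,0,-0.039],[0,0,0,-0.039],[0,0,0,-0.039],[0,0,0,-0.039],[0,0,0,-0.039],[0,0,0,-0.039],[0,0,0,-0.039],[0,0,0,-0.039],[0,0,0,-0.039]]'
python3 -m pendant '[[0,0,0,-0.039],[0,0,0,-0.039],[0,0,0,-0.039],[0,0,0,-0.039],[0,0,0,-0.039],[0,0,0,-0.039],[0,0,0,-0.039],[0,0,0,-0.039],[0,0,0,-0.039],[0,0,0,0]]'
python3 -c "
from h import *
st()
d=snap('top','t10.png');d=snap('scene','s10.png')
cv2.imwrite('pics/s10c.png',cv2.resize(d['frame'][140:300,200:380,::-1],None,fx=4,fy=4,interpolation=cv2.INTER_CUBIC))
d=snap('wrist','w10.png')"
```

```text
t: 17.77
eef_pos: [0.5936, -0.0885, 0.2314]
tcp_rot: [-2.814, -1.383, -0.112]
wrist_force: [0.5, 0.5, -0.3]
opening: 0.852
t: 18.6
eef_pos: [0.5987, -0.0865, 0.2451]
tcp_rot: [1.606, 2.645, 0.108]
wrist_force: [0.7, -0.3, 0.3]
opening: 0.853
t 18.6 yaw 117.5 f 27.5 pos [ 0.5987 -0.0865  0.2451] todo tool scaled [ 0.001 -0.099 -0.008] F [ 0.7 -0.3  0.3] Ttool [-0.057 -0.05   0.079] zax [0.075 0.036] j [ 15.  19. -11.  97.   1.  61.  32.] 0.8525187308613813
```

View pics/s10c.png

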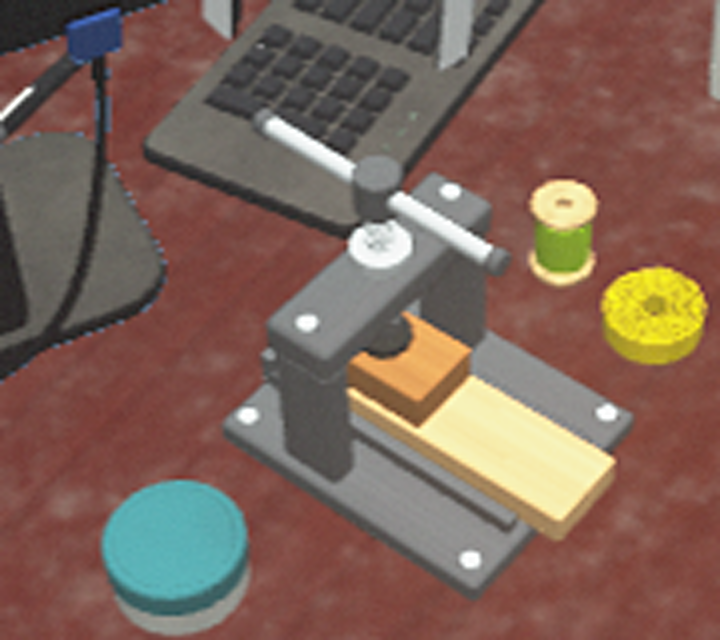

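View pics/w10.png

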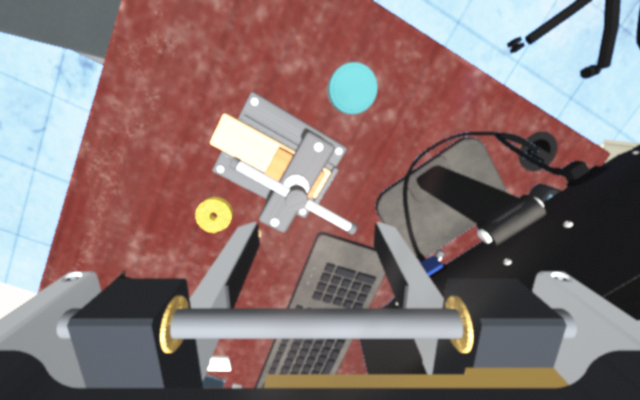

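```bash
python3 - <<'E'
from h import *
s=load('s10.png'); S=lambda u,v:((u+.5)/4+200-.5,(v+.5)/4+140-.5)
a=onplane(s,*S(265,122),.153);b=onplane(s,*S(498,260),.153);print(a,b,(a+b)/2,np.degrees(np.arctan2(*(a-b)[:2][::-1])),np.linalg.norm(a-b))
print(pt(s,*S(380,165)),pt(load('s4.png'),282/3+200,180/3+120))
E
```

```text
[ 0.65142379 -0.09790674  0.153     ] [ 0.52118019 -0.08685684  0.153     ] [ 0.58630199 -0.09238179  0.153     ] -4.84937754259908 0.13071149834484747
[ 0.58871625 -0.09780181  0.16143747] [ 0.58587239 -0.09258473  0.16936675]
```

```bash
python3 -m pendant '[[0,-0.1,0.1,-0.02],[0,0,0.22,0],[0,0,0.2,0],[0,0,0,0]]'
python3 -c "
from h import *
st()"
```

```text
t: 19.08
eef_pos: [0.5935, -0.0899, 0.182]
tcp_rot: [1.544, 2.675, 0.108]
wrist_force: [-0.8, 0.4, -0.5]
opening: 0.849
t 19.08 yaw 120.0 f 30.0 pos [ 0.5935 -0.0899  0.182 ] todo tool scaled [ 0.008 -0.048 -0.004] F [-0.8  0.4 -0.5] Ttool [-0.06   0.01   0.033] zax [0.079 0.035] j [ 16.  22. -11. 101.   2.  53.  35.] 0.849190636175905
```

```bash
python3 -m pendant '[[0.01,-0.05,0.22,0],[0,0,0.02,0],[0,0,0,0]]'
python3 -c "
from h import *
st()"
```

```text
t: 19.33
eef_pos: [0.5911, -0.0906, 0.1549]
tcp_rot: [1.549, 2.671, 0.109]
wrist_force: [1.2, 0.4, -0.4]
opening: 0.851
t 19.33 yaw 119.7 f 29.7 pos [ 0.5911 -0.0906  0.1549] todo tool scaled [ 0.002 -0.028 -0.002] F [ 1.2  0.4 -0.4] Ttool [-0.036 -0.082  0.056] zax [0.08  0.035] j [ 16.  23. -11. 103.   2.  50.  34.] 0.8508171749171822
```

Now turn in small steps and watch the torque.

```bash
python3 -m pendant '[[0,-0.02,0.02,0.03],[0,0,0.02,0.03],[0,0,0.01,0.02]]'
python3 -c "
from h import *
st()"; python3 -m pendant '[[0,-0.01,0.02,0.02],[0,0,0.01,0.02]]'
python3 -c "
from h import *
st()"
```

```text
t: 19.58
eef_pos: [0.5916, -0.0917, 0.1541]
tcp_rot: [1.887, 2.452, 0.122]
wrist_force: [-0.2, 0.4, -0.7]
opening: 0.855
t 19.58 yaw 104.9 f 14.9 pos [ 0.5916 -0.0917  0.1541] todo tool scaled [ 0.005 -0.03  -0.003] F [-0.2  0.4 -0.7] Ttool [-0.035 -0.048  0.003] zax [0.084 0.035] j [ 13.  23.  -8. 103.   1.  50.  21.] 0.8546010321766466
t: 19.75
eef_pos: [0.5924, -0.0918, 0.1547]
tcp_rot: [2.048, 2.322, 0.13]
wrist_force: [-2.6, -2.0, -4.5]
opening: 0.853
t 19.75 yaw 97.2 f 7.2 pos [ 0.5924 -0.0918  0.1547] todo tool scaled [ 0.003 -0.036 -0.003] F [-2.6 -2.  -4.5] Ttool [ 0.633 -0.694 -0.213] zax [0.087 0.034] j [ 12.  23.  -6. 103.  -0.  49.  14.] 0.8525614211267271
```

```bash
python3 -m pendant '[[0,-0.02,0.01,0.02],[0,0,0.01,0.02]]'
python3 -c "
from h import *
st()"; python3 -m pendant '[[0,-0.01,0.01,0.02],[0,0,0.01,0.02]]'
python3 -c "
from h import *
st()"
```

```text
t: 19.92
eef_pos: [0.5917, -0.0923, 0.1561]
tcp_rot: [2.2, 2.183, 0.137]
wrist_force: [-3.1, -2.6, -3.8]
opening: 0.85
t 19.92 yaw 89.6 f -0.4 pos [ 0.5917 -0.0923  0.1561] todo tool scaled [ 0.002 -0.031 -0.003] F [-3.1 -2.6 -3.8] Ttool [ 0.673 -0.719 -0.215] zax [0.091 0.034] j [ 11.  22.  -5. 103.  -1.  49.   7.] 0.8497103742513029
t: 20.08
eef_pos: [0.5916, -0.0928, 0.1572]
tcp_rot: [2.343, 2.034, 0.142]
wrist_force: [-4.1, -4.3, -5.2]
opening: 0.85
t 20.08 yaw 82.0 f -8.0 pos [ 0.5916 -0.0928  0.1572] todo tool scaled [ 0.003 -0.03  -0.003] F [-4.1 -4.3 -5.2] Ttool [ 0.64  -0.972 -0.256] zax [0.092 0.033] j [ 10.  22.  -3. 104.  -2.  49.   0.] 0.8497521290078859
```

```bash
cat >> h.py <<'E'
def tq(axis=(.588,-.092),zb=.152):
    s=read_state();M=R.from_rotvec(s['tcp_rot']).as_matrix(); e=s['eef_pos'];F=s['wrist_force'];T=s['ft_torque']
    hub=np.array([*axis,zb])
    out=[]
    for L in (0,.1,.15,.2,.25):
        pw=e-M[:,2]*L
        # tool frame torque assumed world axes
        out.append((L,(T-np.cross(hub-pw,F)).round(3)))
    print(out)
E
python3 -c "
from h import *
tq();s=read_state();print(s['wrist_force'],s['ft_torque'])"; python3 -m pendant '[[0,-0.01,0.03,0.02],[0,0,0.02,0.02]]'
python3 -c "
from h import *
st();tq()"
```

```text
[(0, array([-0.867,  0.759,  0.181])), (0.1, array([-0.427,  0.299,  0.206])), (0.15, array([-0.207,  0.069,  0.219])), (0.2, array([ 0.014, -0.162,  0.232])), (0.25, array([ 0.234, -0.392,  0.245]))]
[-4.14332303 -4.25037944 -5.22003401] [-0.89330616  0.76231802  0.19941306]
t: 20.25
eef_pos: [0.592, -0.0935, 0.1555]
tcp_rot: [2.476, 1.875, 0.147]
wrist_force: [-7.5, -3.1, 1.5]
opening: 0.85
t 20.25 yaw 74.4 f -15.6 pos [ 0.592  -0.0935  0.1555] todo tool scaled [ 0.003 -0.035 -0.003] F [-7.5 -3.1  1.5] Ttool [ 1.638 -1.035 -0.324] zax [0.095 0.032] j [  8.  22.  -1. 104.  -3.  49.  -7.] 0.8496599587408519
[(0, array([-0.574,  1.815,  0.306])), (0.1, array([-0.276,  1.088,  0.311])), (0.15, array([-0.126,  0.724,  0.314])), (0.2, array([0.023, 0.36 , 0.316])), (0.25, array([ 0.173, -0.004,  0.319]))]
```

```bash
python3 -m pendant '[[0,-0.02,0.02,0.02],[0,0,0.02,0.02]]'
python3 -c "
from h import *
st();tq()"
```

```text
t: 20.42
eef_pos: [0.5914, -0.0938, 0.155]
tcp_rot: [2.599, 1.707, 0.153]
wrist_force: [-7.4, -2.3, 2.3]
opening: 0.851
t 20.42 yaw 66.8 f -23.2 pos [ 0.5914 -0.0938  0.155 ] todo tool scaled [ 0.002 -0.032 -0.002] F [-7.4 -2.3  2.3] Ttool [ 1.503 -1.16  -0.343] zax [0.098 0.03 ] j [  7.  22.   0. 104.  -3.  48. -14.] 0.8509431459850465
[(0, array([-0.499,  1.8  ,  0.331])), (0.1, array([-0.28 ,  1.083,  0.33 ])), (0.15, array([-0.171,  0.725,  0.33 ])), (0.2, array([-0.062,  0.367,  0.33 ])), (0.25, array([0.047, 0.009, 0.33 ]))]
```

```bash
python3 -m pendant '[[0,-0.02,0.02,0.02],[0,0,0.02,0.02]]'
python3 -c "
from h import *
st();tq()"
```

```text
t: 20.58
eef_pos: [0.591, -0.094, 0.1545]
tcp_rot: [2.71, 1.532, 0.159]
wrist_force: [-7.7, -1.9, 1.8]
opening: 0.854
t 20.58 yaw 59.1 f -30.9 pos [ 0.591  -0.094   0.1545] todo tool scaled [ 0.001 -0.03  -0.002] F [-7.7 -1.9  1.8] Ttool [ 1.475 -1.428 -0.375] zax [0.101 0.029] j [  6.  22.   2. 104.  -4.  48. -21.] 0.8538604404174344
[(0, array([-0.5  ,  1.965,  0.363])), (0.1, array([-0.316,  1.217,  0.36 ])), (0.15, array([-0.224,  0.843,  0.358])), (0.2, array([-0.132,  0.47 ,  0.357])), (0.25, array([-0.04 ,  0.096,  0.355]))]
```

```bash
python3 -m pendant '[[0,0,0,-0.03],[0,0,0,-0.03],[0,0,-0.2,0],[0,0,-0.3,0],[0,0,-0.3,0],[0,0,0,0]]'
python3 -c "
from h import *
st()
d=snap('top','t11.png');cv2.imwrite('pics/t11c.png',cv2.resize(d['frame'][120:260,220:380,::-1],None,fx=4,fy=4))
d=snap('scene','s11.png')
cv2.imwrite('pics/s11c.png',cv2.resize(d['frame'][140:300,200:380,::-1],None,fx=4,fy=4,interpolation=cv2.INTER_CUBIC))"
```

```text
t: 21.08
eef_pos: [0.5832, -0.0957, 0.2652]
tcp_rot: [2.544, 1.773, 0.163]
wrist_force: [1.0, -0.1, 0.0]
opening: 0.849
t 21.08 yaw 69.9 f -20.1 pos [ 0.5832 -0.0957  0.2652] todo tool scaled [0.043 0.027 0.005] F [ 1.  -0.1  0. ] Ttool [-0.012 -0.066  0.013] zax [0.107 0.03 ] j [  8.  15.  -0.  99.  -3.  61. -11.] 0.8488196506806533
```

View pics/s11c.png

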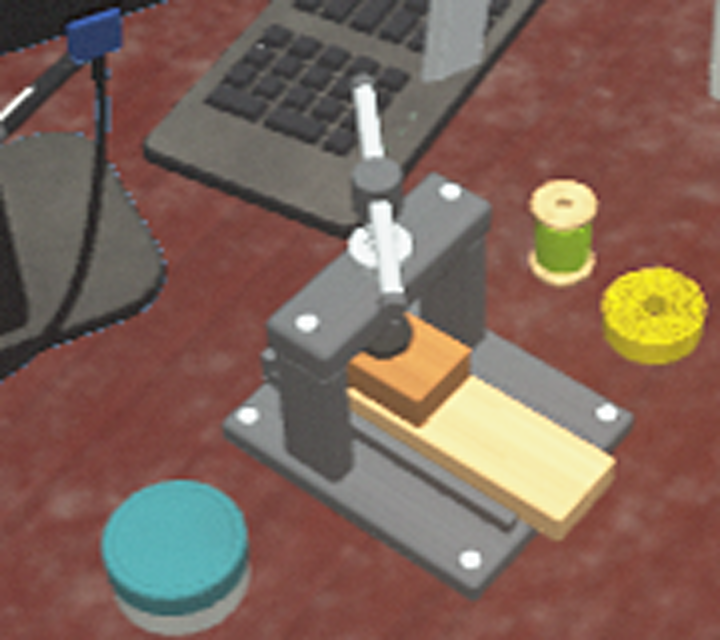

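```bash
python3 - <<'E'
from h import *
S=lambda u,v:((u+.5)/4+200-.5,(v+.5)/4+140-.5)
for f in ('s4','s9','s10','s11'):
    P=cloud(load(f+'.png'))[...,2]; 
    # block top around crop (430,365), rail top around (520,450)
    g=lambda u,v,r:P[int(v)-r:int(v)+r+1,int(u)-r:int(u)+r+1]
    b=g(*S(430,362),4); r=g(*S(520,450),5)
    print(f,np.nanmean(b).round(4),np.nanstd(b).round(4),np.nanmean(r).round(4),(np.nanmean(b)-np.nanmean(r)).round(4))
s=load('s11.png')
a=onplane(s,*S(362,82),.151);b=onplane(s,*S(393,304),.151);print(a,b,np.degrees(np.arctan2(*(a-b)[:2][::-1])))
for k in ('s4','s11'):
    h=cv2.cvtColor(load(k+'.png')['frame'],cv2.COLOR_RGB2HSV); m=cv2.inRange(h,(15,60,150),(28,255,255)); m[:215]=0; ys,xs=np.where(m[:,290:370]>0); print(k,xs.max()+290,ys.max())
E
```

```text
s4 0.0571 0.0015 0.0326 0.0245
s9 0.0546 0.0012 0.0327 0.0219
s10 0.0544 0.0014 0.0326 0.0218
s11 0.0542 0.0013 0.0326 0.0216
[ 0.63290751 -0.14429658  0.151     ] [ 0.54392073 -0.04444573  0.151     ] -48.292667048645114
s4 369 274
s11 369 274
```

The block now sits about 2.9 mm lower, with block top minus rail top at 21.6 mm against a nominal 22. The bar turned 43° after the block reached bottom, which is about 1 mm, so roughly 40–50 N. The final push came to about 8 N at 45 mm. The rail and the bystanders are where they were.

```bash
python3 -c "
from h import *
print(hand_in())"
```

```text
the job is handed in; nothing more can be done
None
```

The rail is home against the end stop and the block is clamped down on it. I handed the job in at about 21 s of the 72 s allowed, with the gripper clear of everything. `hand_in()` gives no verdict, so I don't have confirmation that the run passed.

**What I did:** I pushed the rail in with the closed fingers. Then I turned the T-bar clockwise about 1.06 turns in three sweeps, with the open fingers either side of the hub.

**Last checks:**

| Check | Result |
|---|---|
| Rail position | front end measured at -114 mm from the screw axis (home is -115), not moved during clamping |
| Block | came down about 2.9 mm; its top is 21.6 mm above the rail, against 22 mm nominal |
| Clamping force, from bar rotation | about 40–50 N: the last 43° of turn is about 1 mm of travel, at 40 N per mm |
| Final push on the bar | torque 0.36 N m, about 8 N at 45 mm (6–10 N is snug) |
| Bystanders | tin, spool and tape measure look unmoved in the camera view; I did not measure them |

**What did not go to plan:**
- **Rail push too hard:** when the rail met the stop, the wrist force reached about 38 N along the rail. That is above the 10–20 N advised, but under the wrist-force limit.
- **Tool drift:** the tool rose about 15 mm during that push, so the fingertips only caught the rail's upper edge. It also tilted by up to about 6° by the end of the turning.
- **Force is inferred:** the foot's force was never measured directly. It rests on the rotation and torque figures, which agree with each other.

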